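# Load the dry bath's heating inserts

## Robot

A 6-joint arm with a two-finger parallel gripper is mounted at the origin on a cart in front of the work surface, level with it; the furniture and walls round the work are solid. World frame = base frame: x ahead of the robot, y to its left, z up, the work surface at z = 0. Lengths are in m, angles in rad, forces in N, time in s.
With the tool pointing down it reaches from about 0.35 to 0.775 m from the base axis. Payload 7.3 kg.
Tool frame: the origin (TCP) lies on the centre line of the jaws, within the pads' length; the fingertips stand 11 mm ahead of it and the grasp point (between the pads) lies 8 mm behind it; z points along the fingers, y is the direction in which the jaws open and shut (so a half turn about z gives the same grasp; the last joint's range is limited). The gripper opens to 92 mm and grips with 3 to 60 N. Pads are 19 mm wide; open, the fingers measure 130 mm over their backs; the gripper's body (75 mm by 190 mm) begins 47 mm behind the grasp point.
Start: joints at [1.068, 0.342, 1.524, -0, 1.275, -0.146], TCP at [0.183, 0.492, 0.238] pointing down, gripper open.
Joint ranges: [-2.53, 2.53], [-0.77, 2.02], [0.04, 2.7], [-1, 4.14], [0.28, 2.66], [-3.11, 3.11]. Speed limits (rad/s): [2.57, 2.57, 3.14, 3.14, 3.14, 3.14].

## Interface

Orientations are given as [roll, pitch, yaw] about the fixed x, y, z axes, in that order (R = Rz(yaw) Ry(pitch) Rx(roll)).
In Python, from cell import robot gives the robot as it stands.
- The arm moves only by the tool jog_arm, never from a script. Its argument "deltas" is one flat list of numbers, 6 for each row, row after row: the shift along the world's x, y, z in units of 0.1 m (1.0 is 0.1 m), then the turn, a rotation vector about the world's x, y, z in units of 90 degrees (1.0 is 90 degrees). A call has 1 to 5 rows; each row is the pose to reach, as a shift and turn from the pose commanded when the call began; what a row does not reach only later rows make up. A row lasts 1/12 s, in which the tool goes at most 41.7 mm and 7.16 degrees, less where a joint would pass 70% of its speed; a pose out of reach is approached as far as the arm can. A call with a number of a shift or a turn outside -1 to 1 is refused whole. A call with a gripper value outside its range is refused whole. "claw" is the opening, from 0 (shut) to 1 (fully open), set as the call begins (left out, the last holds). The fingers move at their own pace and stop on an object; "newtons" is the grip in N (left out, the last holds). Time passes only in rows, so rows that repeat a pose let the fingers close. It gives the time, the measured TCP pose, the force and the opening at its end, in the units of the state.
- robot.observe(): the state, without advancing time (a new reading comes with each control period).
- robot.read_camera(name): name is "scene" or "top"; returns the picture (480x640x3 uint8, red, green, blue); there is no depth.
- robot.camera_params(name): a dict with "fx", "fy", "cx", "cy" (pixels), "R" (3x3) and "t" (3): a world point X has camera coordinates R X + t. Camera axes: x right, y down, z forward; pixel columns grow to the right and rows downward; lengths in m; the calibration is good to about 2 mm. A picture is of the moment at which its call begins. camera_params takes no time and is no camera call.
- robot.hand_in(): hands the job in, once; it reports no verdict.
The state is a dict: "time": time; "qpos": joint angles; "qvel": joint speeds; "joint_efforts": joint torques, N m; "tool_pos": TCP position; "tool_rot": TCP orientation; "contact_force": force on the tool from outside, world axes, zero at the start; "torque": the same for the moment, N m; "opening": finger opening in m.
Only numpy, scipy, OpenCV 4.12 (cv2) and the standard library are available. Lean on these libraries where they do the work, as an engineer would, in place of code of your own. Each camera call takes 0.05 s, during which the arm holds its last target. There are 200 camera calls.

## Task

Take the two square metal heating inserts out of the sloping drain stand and put them, one at a time, into the dry bath heater: the blue insert in the well with the blue trim, the orange one in the well with the orange trim. Turn each square to its well so that it goes down flat and fully home, let go of it, and leave the bottle, tape roll and carton where they stand.

Things in the scene. Friction and masses are not known exactly. Their poses are not given: they have to be found in the camera images.
- insert_blue: blue metal heating insert, square block 36 x 36 mm, 62 mm tall, 4 large bores on top, 0.14 to 0.28 kg. Origin: centre of its underside; z runs up its height, x and y are square to its side faces. Starts in either cradle of the drain stand (orange one in the other), leaning 30 degrees from upright, top towards the stand's -x
- insert_orange: orange metal heating insert, square block 36 x 36 mm, 62 mm tall, 9 small bores on top, 0.14 to 0.28 kg. Origin: centre of its underside; z runs up its height, x and y are square to its side faces. Starts in either cradle of the drain stand (blue one in the other), leaning 30 degrees from upright, top towards the stand's -x
- drain_stand: fixed steel drain stand, base 120 x 170 mm. Origin: on the bench, midway between two cradles at y = +-47.5 mm, each leaning 30 degrees towards the stand's -x: floor centre 26 mm above the bench, 28 mm wide back plate 46 mm up the insert's -x face, side lips 8 mm high with 2 mm play. The insert's y faces above the lips are free; draw it out along its height. Yaw varies
- heater: fixed white dry bath heater, deck 124 (x) x 216 (y) mm, top 72 mm above the bench, with a lower grey control front reaching 100 mm to -x of the origin. Origin: on the bench under the middle of the deck; the two square wells lie at y = +47.5 mm (blue trim) and -47.5 mm (orange trim). It may be turned about the vertical
- well_blue (a point): centre of the flat floor of the square well with blue trim (heater's +y side); axes as the heater's, z up. The well is 39 x 39 mm, 22 mm deep, sides square to the heater's x and y, 2 mm chamfer at the mouth; a seated insert stands 40 mm proud of the deck
- well_orange (a point): centre of the flat floor of the square well with orange trim (heater's -y side); axes as the heater's, z up. The well is 39 x 39 mm, 22 mm deep, sides square to the heater's x and y, 2 mm chamfer at the mouth; a seated insert stands 40 mm proud of the deck
- bottle_red: brown bottle with red cap, 40 mm across, 82 mm tall, origin under its centre; bystander; it must stay within 30 mm of where it stood
- label_tape: roll of white tape lying flat, 60 mm across, 19 mm high, origin under its centre; bystander; it must stay within 30 mm of where it stood
- white_carton: small white carton 63 x 84 x 47 mm, origin under its centre; bystander; it must stay within 30 mm of where it stood
There are look-alikes about, which are no part of the job. There is more than one size of the insert_orange; the job needs the smallest.

How it is judged:
By the outcome, as a careful person would: the job done as asked, in the order asked, and still so for the second after the job is handed in, with the robot touching nothing.
It also fails if it takes over 64 s, if anything falls off the work surface, if the arm or the gripper's body presses on something with over 40 N, if the wrist force passes 120 N, or if a joint passes its speed limit or range.

## Working session

There is one attempt and no reset: what is moved stays moved. The work goes in short steps, Python scripts to look and compute and a tool call to move; the robot and the scene stay as the last step left them, time stands still between calls to the robot, and variables do not carry over. Pictures are saved under pics/ and viewed, about 8 in all and at most 12, crops included, and the job is handed in when it is done.

Besides the shell and the picture viewer there is one more tool, called as a command line: name --argument value ..., lists and objects as JSON in quotes. jog_arm: Moves the arm, as the interface text tells. Its arguments: {"type":"object","properties":{"deltas":{"type":"array","items":{"type":"number"}},"claw":{"type":"number"},"newtons":{"type":"number"}},"required":["deltas"]}

```bash
mkdir -p pics; ls
python3 - <<'E'
from cell import robot
import cv2
for n in("scene","top"):
    cv2.imwrite(f"pics/{n}0.png",robot.read_camera(n)[:,:,::-1])
    p=robot.camera_params(n);print(n,p)
print(robot.observe())
E
```

```text
pics
scene {'fx': 597.2406879901799, 'fy': 597.2406879901799, 'cx': 324.33243918774144, 'cy': 227.84987178769435, 'R': array([[ 6.65626496e-01, -7.46285033e-01,  1.27954461e-04],
       [-4.02794823e-01, -3.59405058e-01, -8.41774516e-01],
       [ 6.28249710e-01,  5.60255882e-01, -5.39829277e-01]]), 't': array([-0.31422526,  0.24511492,  1.13763175])}
top {'fx': 589.8435526291171, 'fy': 589.8435526291171, 'cx': 324.83091565355977, 'cy': 247.24148664258763, 'R': array([[ 0.01780612, -0.99960858,  0.02157849],
       [-0.99452297, -0.01993036, -0.10260041],
       [ 0.10299032, -0.01963339, -0.99448857]]), 't': array([-0.00681084,  0.47339715,  1.42133829])}
{'time': 0.1, 'qpos': array([ 1.06801938e+00,  3.42658495e-01,  1.52488360e+00, -1.50601352e-05,
        1.27538409e+00, -1.45989931e-01]), 'qvel': array([ 9.00854278e-04, -1.30356905e-03, -5.80449482e-04,  9.85111981e-06,
       -6.02357305e-04,  4.33837057e-04]), 'joint_efforts': array([ 2.27566947e-03, -4.32002735e+01, -2.44695640e+01,  7.19273603e-02,
        5.26035635e-02, -1.53319439e-05]), 'tool_pos': array([0.18318355, 0.49165613, 0.23712484]), 'tool_rot': array([-3.14027121e+00, -1.79742541e-04,  2.78480991e+00]), 'contact_force': array([-0.48204293, -0.71057797, -0.65490288]), 'torque': array([-0.00878518,  0.01083451,  0.03630659]), 'opening': 0.09167848119470895}
```

View pics/scene0.png

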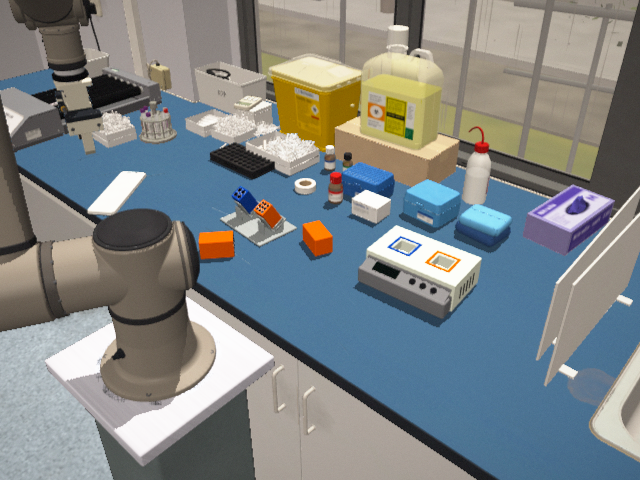

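View pics/top0.png

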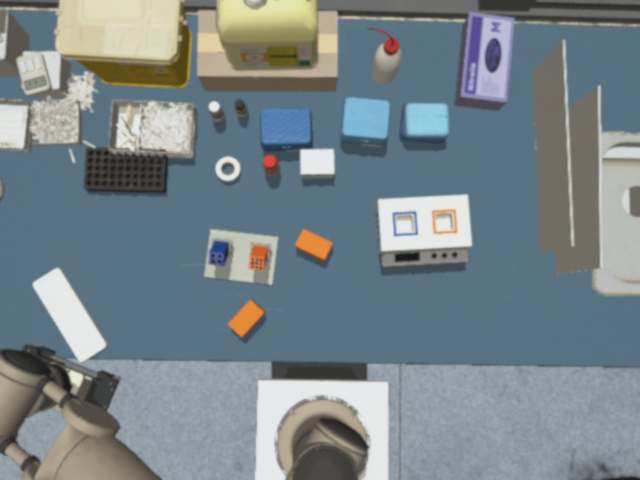

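The top view shows the stand at (242,257), with the blue insert at (218,252) and an orange one at (258,258). The heater wells are at (405,223) for blue and (444,222) for orange.

Things that could be taken for insert_orange:
- (258,258): the block in the stand, with 9 bores. This is my choice.
- (314,245) and (246,319): larger orange blocks lying on the bench.

For blue, the boxes at (286,128) and (366,119) are far too large. I'll check the choice in a crop.

```bash
cat > h.py <<'E'
from cell import robot
import cv2, numpy as np
def ray(n,uv):
    p=robot.camera_params(n);R,t=np.array(p["R"]),np.array(p["t"])
    d=R.T@np.array([(uv[0]-p["cx"])/p["fx"],(uv[1]-p["cy"])/p["fy"],1]);return -R.T@t,d/np.linalg.norm(d)
def onz(n,uv,z):
    o,d=ray(n,uv);return o+d*(z-o[2])/d[2]
def tri(a,b):
    (o1,d1),(o2,d2)=ray("top",a),ray("scene",b)
    s=np.linalg.lstsq(np.c_[d1,-d2],o2-o1,rcond=None)[0];p,q=o1+s[0]*d1,o2+s[1]*d2
    return (p+q)/2,np.linalg.norm(p-q)
def proj(n,X):
    p=robot.camera_params(n);c=np.array(p["R"])@X+np.array(p["t"]);return np.array([p["fx"]*c[0]/c[2]+p["cx"],p["fy"]*c[1]/c[2]+p["cy"]])
def mask(img,c):
    h=cv2.cvtColor(img,cv2.COLOR_RGB2HSV)
    return cv2.inRange(h,(105,140,50),(128,255,255)) if c=="b" else cv2.inRange(h,(3,150,90),(20,255,255))
E
python3 - <<'E'
from h import *
np.set_printoptions(precision=4,suppress=True)
rois={"top":{"st":(200,225,85,65),"ht":(370,190,110,80)},"scene":{"st":(215,180,85,70),"ht":(355,225,130,95)}}
crops=[]
for n in rois:
    im=cv2.imread(f"pics/{n}0.png")[:,:,::-1]
    for k,(x,y,w,h) in rois[n].items():
        c=np.ascontiguousarray(im[y:y+h,x:x+w])
        crops.append(cv2.resize(c,(400,300),interpolation=cv2.INTER_CUBIC))
        for col in "bo":
            m=mask(c,col);N,l,s,ce=cv2.connectedComponentsWithStats(m)
            for i in range(1,N):
                if s[i,4]<25: continue
                pts=cv2.findContours((l==i).astype(np.uint8),cv2.RETR_EXTERNAL,2)[0][0][:,0]+[x,y]
                r=cv2.minAreaRect(pts.astype(np.float32))
                print(n,k,col,s[i],ce[i]+[x,y],"rect",r)
                if k=="ht":
                    print("  ",onz(n,r[0],.072)); B=np.array([onz(n,q,.072) for q in cv2.boxPoints(r)]);E=np.roll(B,-1,0)-B
                    print("  edge len",np.linalg.norm(E,axis=1),"ang",np.degrees(np.arctan2(E[:,1],E[:,0])))
g=np.vstack([np.hstack(crops[:2]),np.hstack(crops[2:])])
cv2.imwrite("pics/c1.png",g[:,:,::-1])
E
```

```text
top st b [ 11  17  17  21 176] [220.1307 248.8409] rect ((218.9499969482422, 250.65000915527344), (15.495158195495605, 18.973663330078125), 18.43494987487793)
top st o [ 51  21  16  24 200] [259.435 253.83 ] rect ((258.0231018066406, 257.3153991699219), (14.760132789611816, 22.450286865234375), 7.125016689300537)
scene st b [ 16   5  27  29 331] [245.2719 198.8218] rect ((244.80838012695312, 198.183837890625), (25.891460418701172, 16.67286491394043), 41.423667907714844)
scene st o [ 39  20  27  28 331] [268.6828 213.7462] rect ((267.75006103515625, 212.7500457763672), (26.162948608398438, 15.55634880065918), 45.0)
scene st o [  0  51  19  19 345] [223.7304 240.1913] rect ((224.0, 240.0), (18.0, 18.0), 90.0)
scene ht b [100   0  30  20 289] [471.0173 232.9031] rect ((470.36602783203125, 232.5515594482422), (34.217166900634766, 10.254996299743652), 23.962486267089844)
   [ 0.6724 -0.2702  0.072 ]
  edge len [0.0443 0.0848 0.042  0.0822] ang [  18.8363  -93.0934 -163.6807   87.9022]
scene ht b [33 12 33 19 97] [403.9794 246.0722] rect ((403.96551513671875, 245.58621215820312), (29.339862823486328, 15.227017402648926), 21.801406860351562)
   [ 0.5275 -0.1873  0.072 ]
  edge len [0.0599 0.0717 0.0575 0.0687] ang [  24.1997  -86.4583 -158.0901   94.7727]
scene ht o [ 70  26  35  21 130] [442.5308 261.6462] rect ((442.1724548339844, 261.0689697265625), (31.196815490722656, 16.341190338134766), 21.80141258239746)
   [ 0.5338 -0.2823  0.072 ]
  edge len [0.0608 0.0708 0.0584 0.0678] ang [  21.071   -86.4892 -161.2667   94.831 ]
```

View pics/c1.png

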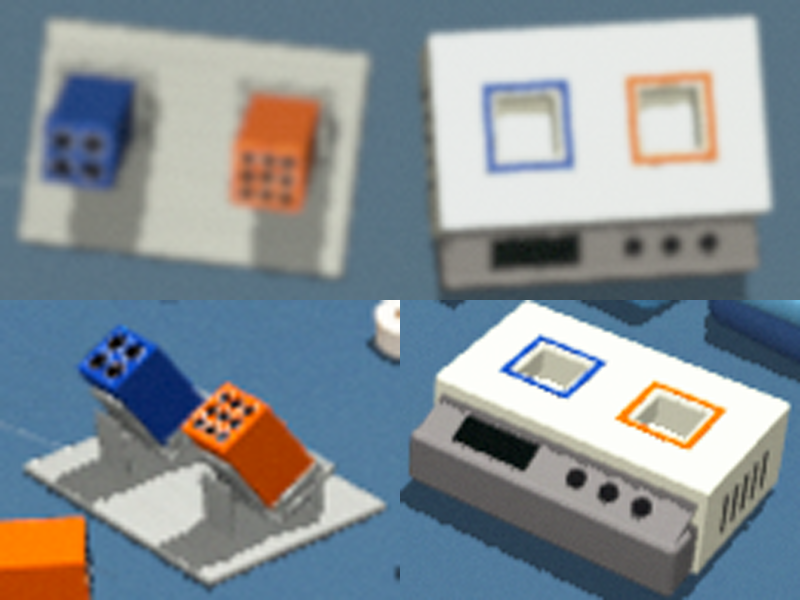

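The crop confirms the choice: the orange block in the stand has 9 small bores and the blue one has 4 large bores. Both lean towards the robot. Next I measure the stand, the insert tops and the wells.

Run:
```python
from h import *
np.set_printoptions(precision=4,suppress=True)
im={n:cv2.imread(f"pics/{n}0.png").astype(int)[:,:,::-1] for n in("top","scene")}
# wells: trim masks in both views
W={}
for n,boxes in {"top":{"b":(385,205,38,36),"o":(424,203,38,36)},"scene":{"b":(383,234,42,28),"o":(423,248,42,30)}}.items():
    for c,(x,y,w,h) in boxes.items():
        p=im[n][y:y+h,x:x+w]; d=(p[:,:,2]-p[:,:,0])*(1 if c=="b" else -1)
        m=(d>45).astype(np.uint8)
        pts=np.argwhere(m)[:,::-1]+[x,y]
        P=np.array([onz(n,q,.072)[:2] for q in pts],np.float32)
        r=cv2.minAreaRect(P*1000); W[n,c]=np.array(r[0])/1000
        print(n,c,len(pts),"rect mm",r)
for n in im:
    d=W[n,"b"]-W[n,"o"];print(n,"sep",np.linalg.norm(d),"yaw",np.degrees(np.arctan2(-d[0],d[1])),"mid",(W[n,"b"]+W[n,"o"])/2)
# stand base corners, top
for z in(.003,.006):
    C=np.array([onz("top",q,z) for q in [(210,228.9),(278.6,237.4),(272.2,285),(203.8,277)]])
    E=np.roll(C,-1,0)-C;print("stand c",C.mean(0),np.linalg.norm(E,axis=1),np.degrees(np.arctan2(E[:,1],E[:,0])))
b,e=tri((216.4,259.2),(240.1,193.5));o,e2=tri((256.9,263.4),(262.8,207.5))
print("tops",b,e,o,e2,"sep",np.linalg.norm(b-o),"yaw",np.degrees(np.arctan2(-(b-o)[0],(b-o)[1])))
print("expected top z",.026+.062*np.cos(np.pi/6))
```

```text
top b 178 rect mm ((530.4078979492188, -186.82505798339844), (56.86919021606445, 56.81911849975586), 4.47927713394165)
top o 276 rect mm ((536.9796752929688, -281.13189697265625), (58.88737487792969, 58.55984878540039), 4.451216220855713)
scene b 162 rect mm ((534.3101806640625, -186.88424682617188), (83.00423431396484, 93.68665313720703), 41.74158477783203)
scene o 220 rect mm ((535.9656372070312, -282.22723388671875), (60.515159606933594, 59.747314453125), 3.8582663536071777)
top sep 0.09453553901894049 yaw 3.9862155670252566 mid [ 0.5337 -0.234 ]
scene sep 0.09535735796462311 yaw 0.9947364339706674 mid [ 0.5351 -0.2346]
stand c [0.4473 0.2084 0.003 ] [0.1717 0.1192 0.1696 0.1202] [-95.9491 173.8817  84.4014  -5.1075]
stand c [0.447 0.208 0.006] [0.1713 0.119  0.1692 0.12  ] [-95.9491 173.8817  84.4014  -5.1075]
tops [0.436  0.2562 0.0766] 0.0033601346146431704 [0.4271 0.1617 0.0766] 0.0012665485260901078 sep 0.09488788205333133 yaw -5.344547949823377
expected top z 0.0796935750346352
```

```bash
cat >> h.py <<'E'
from scipy.spatial.transform import Rotation as Ro
YS,YH=-5.4,4.2
def Rt(yaw,tilt=0): # tool: jaws along yawed y, z leaning tilt ahead
    z=Ro.from_euler("z",yaw,degrees=True).apply([np.sin(np.radians(tilt)),0,-np.cos(np.radians(tilt))])
    y=-Ro.from_euler("z",yaw+180,degrees=True).apply([0,1,0]); return Ro.from_matrix(np.c_[np.cross(y,z),y,z])
def go(p,R):
    s=robot.observe();Rc=Ro.from_euler("xyz",s["tool_rot"])
    dp=(np.array(p)-s["tool_pos"])/.1; w=(R*Rc.inv()).as_rotvec()/(np.pi/2)
    print("t",round(s["time"],2),"d",dp.round(3),"turn",w.round(3),"goal",np.round(p,4))
A=Ro.from_euler("z",YS,degrees=True).apply([-.5,0,.75**.5])
E
python3 - <<'E'
from h import *
b,o=onz("top",(216.4,259.2),.0797),onz("top",(256.9,263.4),.0797)
m=(b+o)/2; ax=Ro.from_euler("z",YS,degrees=True).apply([0,.0475,0])
print(b,o,m+ax,m-ax)
for T in (m+ax,m-ax):
    print("grasp TCP",T-.023*A); 
    go(T+.045*A,Rt(YS,30))
print(Rt(YS,30).as_euler("xyz"),A)
E
```

```text
[0.43446788 0.25675867 0.0797    ] [0.42644862 0.16182194 0.0797    ] [0.4349284 0.2565795 0.0797   ] [0.42598811 0.16200111 0.0797    ]
grasp TCP [0.44637736 0.25549725 0.05978142]
t 0.1 d [ 2.293 -2.33  -1.185] turn [-0.074 -0.326  0.164] goal [0.4125 0.2587 0.1187]
grasp TCP [0.43743707 0.16091886 0.05978142]
t 0.1 d [ 2.204 -3.275 -1.185] turn [-0.074 -0.326  0.164] goal [0.4036 0.1641 0.1187]
[-3.14159265  0.52359878  3.04734487] [-0.49778098  0.04705416  0.8660254 ]
```

jog_arm --deltas '[0.2,-0.2,0,-0.015,-0.065,0.033,0.4,-0.4,0,-0.03,-0.13,0.066,0.6,-0.6,0,-0.044,-0.195,0.098,0.8,-0.8,0,-0.059,-0.26,0.131,0.8,-0.8,0,-0.074,-0.326,0.164]' --claw 0.75 --newtons 25

```text
time: 0.52
tool_pos: [0.2656, 0.4095, 0.2382]
tool_rot: [-3.141, 0.529, 3.049]
contact_force: [0.7, 0.6, -1.0]
opening: 0.0697
```

jog_arm --deltas '[0.2,-0.2,0,0,0,0,0.4,-0.4,0,0,0,0,0.6,-0.6,0,0,0,0,0.8,-0.8,0,0,0,0,0.8,-0.8,0,0,0,0]'

```text
time: 0.93
tool_pos: [0.3451, 0.3289, 0.2375]
tool_rot: [-3.14, 0.524, 3.046]
contact_force: [0.7, 0.6, 0.4]
opening: 0.069
```

jog_arm --deltas '[0.2,-0.2,-0.2,0,0,0,0.4,-0.4,-0.4,0,0,0,0.55,-0.6,-0.5,0,0,0,0.69,-0.73,-0.6,0,0,0,0.69,-0.73,-0.6,0,0,0]'

```text
time: 1.35
tool_pos: [0.4128, 0.2565, 0.1757]
tool_rot: [-3.139, 0.521, 3.046]
contact_force: [-1.5, -0.0, 0.2]
opening: 0.0688
```

Run:
```python
from h import *
T=np.array([.4349,.2566,.0797])
go(T+.045*A,Rt(YS,30))
s=robot.observe();print(s["qpos"].round(2),s["opening"])
a=robot.read_camera("scene");t=robot.read_camera("top")
g=np.hstack([cv2.resize(a[130:260,190:320],(400,400),interpolation=2),cv2.resize(t[190:300,180:290],(400,400),interpolation=2)])
cv2.imwrite("pics/p3.png",g[:,:,::-1])
```

```text
t 1.35 d [-0.003  0.022 -0.57 ] turn [ 0.001 -0.002  0.001] goal [0.4125 0.2587 0.1187]
[ 0.6   0.21  2.05 -0.64  0.57 -0.38] 0.06883998753437273
```

View pics/p3.png

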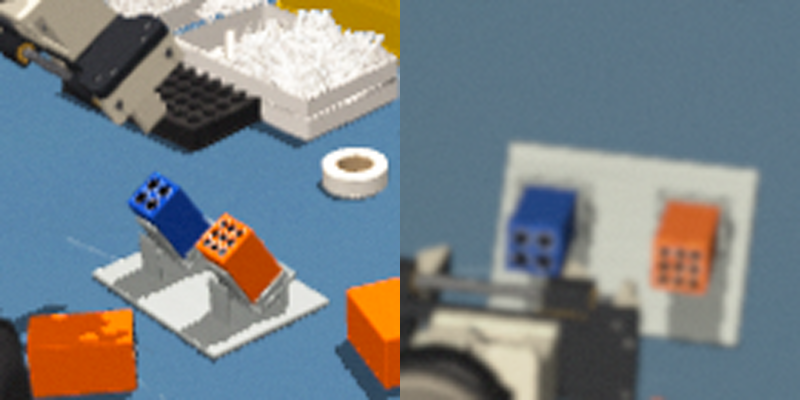

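The gripper is lined up with the blue insert. The bottom row of bores is at about (530,260) in the crop, midway between the fingers. I'll descend along the insert's axis.

jog_arm --deltas '[0,0.022,-0.2,0,0,0,0,0.022,-0.4,0,0,0,0,0.022,-0.57,0,0,0,0,0.022,-0.57,0,0,0]'

```text
time: 1.78
tool_pos: [0.4106, 0.2615, 0.1186]
tool_rot: [-3.14, 0.521, 3.051]
contact_force: [-1.0, -0.6, -0.7]
opening: 0.0689
```

jog_arm --deltas '[0.085,-0.008,-0.147,0,0,0,0.17,-0.016,-0.295,0,0,0,0.255,-0.024,-0.442,0,0,0,0.338,-0.032,-0.589,0,0,0,0.338,-0.032,-0.589,0,0,0]'

```text
time: 2.2
tool_pos: [0.4514, 0.2625, 0.0725]
tool_rot: [-3.14, 0.506, 3.048]
contact_force: [0.3, -1.0, -0.6]
opening: 0.0688
```

jog_arm --deltas '[0,0,0,0,0,0,0,0,0,0,0,0]'

```text
time: 2.37
tool_pos: [0.4496, 0.2619, 0.0732]
tool_rot: [-3.14, 0.506, 3.049]
contact_force: [-0.3, -0.4, -0.2]
opening: 0.0687
```

Run:
```python
from h import *
T=np.array([.4349,.2566,.0797])
go(T-.023*A,Rt(YS,30))
s=robot.observe();print(s["qpos"].round(2),s["contact_force"])
a=robot.read_camera("scene")
cv2.imwrite("pics/p4.png",cv2.resize(a[130:260,190:320],(500,500),interpolation=2)[:,:,::-1])
```

```text
t 2.37 d [-0.033 -0.064 -0.134] turn [-0.    -0.011 -0.   ] goal [0.4463 0.2555 0.0598]
[ 0.55  0.45  2.08 -0.99  0.36 -0.02] [-0.30965066 -0.36848327 -0.15625983]
```

View pics/p4.png

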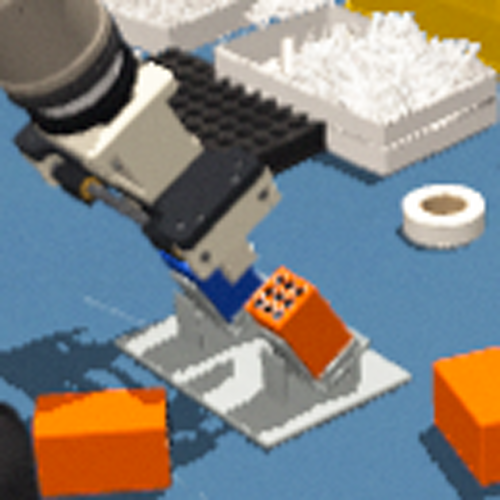

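Joint 4 reached its limit (-1) and stopped the tool 13 mm short at 30° tilt. I'll grip with the tool tilted only 15°, holding the insert pitched by 15° in the pads. First I retreat and turn.

```bash
cat >> h.py <<'E'
Z15=-Rt(YS,15).inv().apply([0,0,0])+Rt(YS,15).apply([0,0,1])
def gtcp(T): return T-.014*A+.008*Z15
E
python3 - <<'E'
from h import *
T=np.array([.4349,.2566,.0797])
go(gtcp(T)-.05*Z15,Rt(YS,15)); go(gtcp(T),Rt(YS,15))
E
```

```text
t 2.42 d [-0.185 -0.049  0.349] turn [ 0.015  0.154 -0.001] goal [0.431  0.257  0.1081]
t 2.42 d [-0.056 -0.061 -0.134] turn [ 0.015  0.154 -0.001] goal [0.4439 0.2557 0.0598]
```

jog_arm --deltas '[-0.1,0,0.2,0,0,0,-0.2,0,0.4,0.005,0.05,0,-0.2,0,0.4,0.01,0.11,0,-0.2,0,0.4,0.015,0.166,0,-0.2,0,0.4,0.015,0.166,0]'

```text
time: 2.83
tool_pos: [0.4283, 0.2627, 0.1137]
tool_rot: [3.141, 0.239, 3.051]
contact_force: [0.4, -0.8, -0.5]
opening: 0.0692
```

Run:
```python
from h import *
T=np.array([.4349,.2566,.0797])
go(gtcp(T)-.05*Z15,Rt(YS,15)); print(robot.observe()["qpos"].round(2),Z15)
```

```text
t 2.83 d [ 0.028 -0.057 -0.056] turn [-0.002 -0.014 -0.003] goal [0.431  0.257  0.1081]
[ 0.48  0.37  1.91 -0.21  0.67 -0.86] [ 0.2576704  -0.02435702 -0.96592583]
```

jog_arm --deltas '[0.028,-0.057,-0.056,-0.002,-0.014,-0.003,0.028,-0.057,-0.056,-0.002,-0.014,-0.003]'

```text
time: 3.0
tool_pos: [0.4326, 0.2552, 0.1071]
tool_rot: [-3.139, 0.266, 3.043]
contact_force: [-0.5, 0.2, -0.5]
opening: 0.0685
```

jog_arm --deltas '[0.04,-0.004,-0.15,0,0,0,0.08,-0.008,-0.3,0,0,0,0.129,-0.012,-0.483,0,0,0,0.129,-0.012,-0.483,0,0,0]'

```text
time: 3.33
tool_pos: [0.4437, 0.2538, 0.0561]
tool_rot: [-3.135, 0.261, 3.045]
contact_force: [-0.5, -1.2, -0.1]
opening: 0.0688
```

Run:
```python
from h import *
T=np.array([.4349,.2566,.0797])
go(gtcp(T),Rt(YS,15)); s=robot.observe();print(s["qpos"].round(2),s["contact_force"])
```

```text
t 3.33 d [0.002 0.02  0.038] turn [ 0.004 -0.001  0.002] goal [0.4439 0.2557 0.0598]
[ 0.45  0.48  1.96 -0.3   0.5  -0.77] [-0.52455499 -1.15025655 -0.05309264]
```

jog_arm --deltas '[0,0.02,0.035,0,0,0,0,0.02,0.035,0,0,0]'

```text
time: 3.5
tool_pos: [0.4455, 0.2571, 0.0631]
tool_rot: [-3.139, 0.266, 3.045]
contact_force: [0.4, 0.7, -0.0]
opening: 0.0688
```

jog_arm --deltas '[0,0,0,0,0,0,0,0,0,0,0,0,0,0,0,0,0,0,0,0,0,0,0,0,0,0,0,0,0,0]' --claw 0.2 --newtons 30

```text
time: 3.92
tool_pos: [0.4456, 0.2564, 0.062]
tool_rot: [-3.138, 0.265, 3.044]
contact_force: [0.5, 0.3, 0.3]
opening: 0.04
```

jog_arm --deltas '[0,0,0,0,0,0,0,0,0,0,0,0,0,0,0,0,0,0]'

```text
time: 4.17
tool_pos: [0.4456, 0.2564, 0.0618]
tool_rot: [-3.138, 0.265, 3.044]
contact_force: [-1.1, 0.0, 3.0]
opening: 0.0356
```

Gripped at 35.6 mm. I'll draw it out along its height.

jog_arm --deltas '[-0.075,0.007,0.13,0,0,0,-0.15,0.014,0.26,0,0,0,-0.224,0.021,0.39,0,0,0,-0.299,0.028,0.52,0,0,0,-0.373,0.035,0.65,0,0,0]'

```text
time: 4.58
tool_pos: [0.4074, 0.2595, 0.1267]
tool_rot: [-3.137, 0.263, 3.044]
contact_force: [0.6, -0.3, -2.6]
opening: 0.0356
```

jog_arm --deltas '[0,0,0.2,0,0,0,0,0,0.4,0,0,0,0,0,0.6,0,0,0,0,0,0.8,0,0,0,0,0,0.8,0,0,0]'

```text
time: 5.0
tool_pos: [0.4097, 0.2607, 0.21]
tool_rot: [-3.141, 0.27, 3.043]
contact_force: [1.0, 0.4, -2.2]
opening: 0.0355
```

Run:
```python
from h import *
s=robot.observe();print(s["contact_force"],s["opening"],s["tool_pos"])
# target above blue well: insert bottom 35mm above deck; insert vertical with tool at -15 tilt
R=Rt(YH,-15)
print(R.as_euler("xyz"))
W=np.array([.5305,-.1866,.050])
# TCP relative to insert: grasp 14 below top -> 48 above bottom; TCP 8 ahead along tool z
go(W+[0,0,.062-.014+.06]+.008*R.apply([0,0,1]),R)
```

```text
[ 1.010221    0.40822373 -2.20873659] 0.03552759967113892 [0.40968889 0.26073994 0.20999018]
[-3.14159265 -0.26179939 -3.06828883]
t 5.0 d [ 1.187 -4.475 -0.597] turn [0.004 0.339 0.107] goal [ 0.5284 -0.1868  0.1503]
```

jog_arm --deltas '[0.05,-0.18,0,0,0.068,0.021,0.1,-0.36,0,0,0.136,0.042,0.14,-0.54,0,0,0.204,0.064,0.19,-0.72,0,0,0.272,0.086,0.24,-0.9,0,0.004,0.339,0.107]'

```text
time: 5.42
tool_pos: [0.4323, 0.1689, 0.206]
tool_rot: [-3.139, -0.273, -3.065]
contact_force: [0.8, 0.6, -2.9]
opening: 0.0359
```

jog_arm --deltas '[0.06,-0.23,0,0,0,0,0.12,-0.45,0,0,0,0,0.18,-0.68,0,0,0,0,0.24,-0.9,0,0,0,0]'

```text
time: 5.75
tool_pos: [0.4561, 0.0785, 0.2048]
tool_rot: [-3.138, -0.27, -3.068]
contact_force: [0.4, 0.7, -3.1]
opening: 0.0357
```

jog_arm --deltas '[0.06,-0.23,0,0,0,0,0.12,-0.45,0,0,0,0,0.18,-0.68,0,0,0,0,0.24,-0.9,0,0,0,0]'

```text
time: 6.08
tool_pos: [0.48, -0.0114, 0.205]
tool_rot: [-3.138, -0.269, -3.067]
contact_force: [0.1, 0.5, -2.4]
opening: 0.0359
```

jog_arm --deltas '[0.06,-0.23,0,0,0,0,0.12,-0.45,0,0,0,0,0.18,-0.68,0,0,0,0,0.24,-0.9,0,0,0,0]'

```text
time: 6.42
tool_pos: [0.504, -0.1013, 0.2049]
tool_rot: [-3.139, -0.269, -3.067]
contact_force: [-0.0, -0.9, -3.0]
opening: 0.0356
```

jog_arm --deltas '[0.06,-0.22,0,0,0,0,0.12,-0.44,0,0,0,0,0.18,-0.66,0,0,0,0,0.23,-0.87,0,0,0,0,0.23,-0.87,0,0,0,0]'

```text
time: 6.83
tool_pos: [0.5273, -0.1909, 0.2044]
tool_rot: [-3.137, -0.269, -3.071]
contact_force: [-0.5, 0.5, -2.3]
opening: 0.036
```

```bash
cat > placecheck.py <<'E'
from h import *
import sys
c,fn=sys.argv[1:3]
W={"b":np.array([.5305,-.1866,.050]),"o":np.array([.5375,-.2814,.050])}[c]
R=Rt(YH,-15); s=robot.observe();print(s["qpos"].round(2),s["contact_force"].round(1))
go(W+[0,0,.048+.06]+.008*R.apply([0,0,1]),R)
a=robot.read_camera("scene");t=robot.read_camera("top")
cv2.imwrite("pics/raw_"+fn,a[:,:,::-1])
cv2.imwrite("pics/"+fn,np.hstack([cv2.resize(a[160:310,350:500],(400,400),interpolation=2),cv2.resize(t[160:270,370:480],(400,400),interpolation=2)])[:,:,::-1])
E
python3 placecheck.py b p5.png
```

```text
[-0.41  0.58  1.26 -0.13  1.54 -2.04] [-0.5  0.5 -2.3]
t 6.83 d [ 0.011  0.042 -0.541] turn [ 0.003 -0.004  0.001] goal [ 0.5284 -0.1868  0.1503]
```

View pics/p5.png

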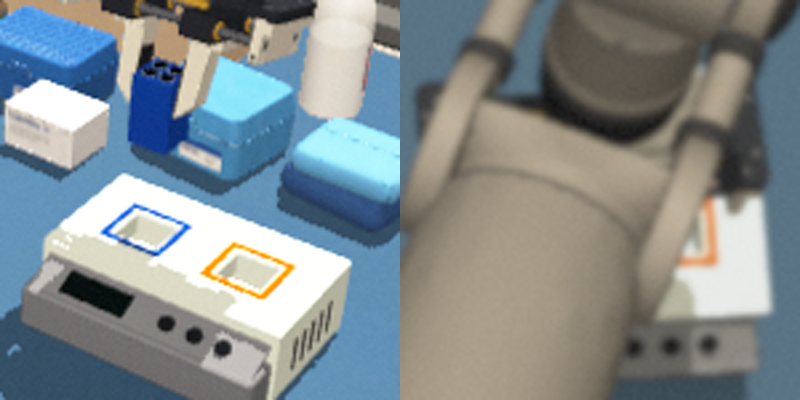

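The blue insert hangs upright above the wells, at crop (160,105). The top camera is blocked by the arm. I'll lower it to about 10 mm above the deck and measure its lower corners in the scene view.

jog_arm --deltas '[0.01,0.042,-0.25,0,0,0,0.01,0.042,-0.5,0,0,0,0.01,0.042,-0.76,0,0,0,0.01,0.042,-0.76,0,0,0,0.01,0.042,-0.76,0,0,0]'

```text
time: 7.35
tool_pos: [0.5273, -0.1817, 0.1296]
tool_rot: [-3.14, -0.271, -3.066]
contact_force: [0.3, 0.2, -2.1]
opening: 0.0357
```

```bash
cat > pc2.py <<'E'
from h import *
import sys
c,fn=sys.argv[1:3]
W={"b":np.array([.5305,-.1866,.050]),"o":np.array([.5375,-.2814,.050])}[c]
R=Rt(YH,-15); s=robot.observe();print(s["qpos"].round(2),s["contact_force"].round(1))
go(W+[0,0,.048]+.008*R.apply([0,0,1]),R)
a=robot.read_camera("scene")
cv2.imwrite("pics/raw_"+fn,a[:,:,::-1])
x,y=map(int,proj("scene",W+[0,0,.04]));x-=40;y-=35
print("crop origin",x,y)
cv2.imwrite("pics/"+fn,cv2.resize(a[y:y+75,x:x+80],(800,600) if 0 else (640,600),interpolation=2)[:,:,::-1])
E
python3 pc2.py b p6.png
```

```text
[-0.4   0.65  1.36 -0.13  1.38 -2.01] [ 0.3  0.2 -2.1]
t 7.35 d [ 0.011 -0.051 -0.393] turn [ 0.001 -0.006 -0.002] goal [ 0.5284 -0.1868  0.0903]
crop origin 365 203
```

View pics/p6.png

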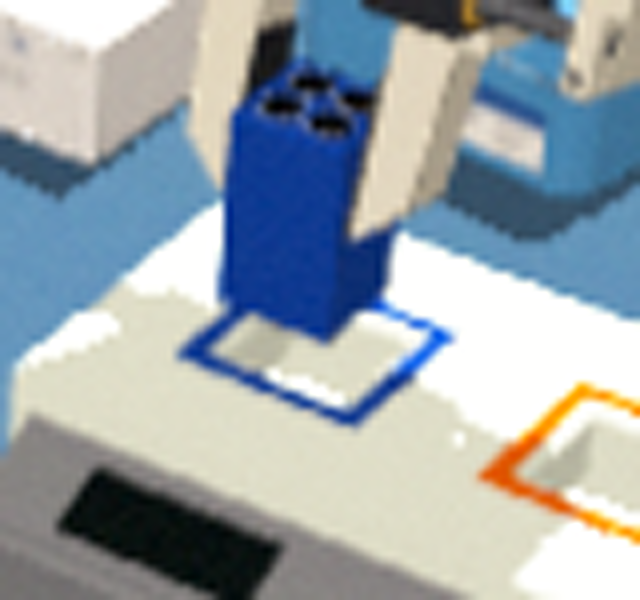

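```bash
cat > pred.py <<'E'
from h import *
np.set_printoptions(precision=4,suppress=True)
def pred(T,gp,gr,W,corn):
    s=robot.observe();Rg=Ro.from_euler("xyz",gr);Rc=Ro.from_euler("xyz",s["tool_rot"])
    B=T-.062*A
    rel=Rg.inv().apply(B-gp); Ri=Rg.inv()*Ro.from_euler("zy",[YS,-30],degrees=True)
    Bn=s["tool_pos"]+Rc.apply(rel); In=Rc*Ri
    print("pred bottom",Bn,"axis",In.apply([0,0,1]))
    h=.018
    P=[Bn+In.apply(v) for v in([-h,h,0],[-h,-h,0],[h,-h,0])]
    for p,q in zip(P,corn): print(" pred px",proj("scene",p),"seen",q,"seen@z",onz("scene",q,p[2]),"pred",p)
    C=(onz("scene",corn[0],P[0][2])+onz("scene",corn[2],P[2][2]))/2
    print("seen centre",C,"well",W,"move by (seen)",W[:2]-C[:2],"(pred)",W[:2]-Bn[:2])
E
python3 - <<'E'
from pred import *
k=lambda u:(365+u[0]/8-.5,203+u[1]/8-.5)
pred(np.array([.4349,.2566,.0797]),np.array([.4456,.2564,.0618]),[-3.138,.265,3.044],np.array([.5305,-.1866,.05]),[k(u) for u in((221,300),(327,341),(388,287))])
for u in((183,355),(352,422),(450,338)): print("trim@72",onz("scene",k(u),.072))
L,F,Rr=[onz("scene",k(u),.072) for u in((183,355),(352,422),(450,338))];print("trim centre scene",(L+Rr)/2)
E
```

```text
pred bottom [ 0.5277 -0.1831  0.09  ] axis [ 0.0148 -0.048   0.9987]
 pred px [391.7751 238.4658] seen (392.125, 240.0) seen@z [ 0.5042 -0.1705  0.0911] pred [ 0.5086 -0.1663  0.0911]
 pred px [405.7404 244.7964] seen (405.375, 245.125) seen@z [ 0.5094 -0.2024  0.0893] pred [ 0.511  -0.2022  0.0893]
 pred px [414.2653 237.7222] seen (413.0, 238.375) seen@z [ 0.5429 -0.1993  0.0889] pred [ 0.5469 -0.1999  0.0889]
seen centre [ 0.5235 -0.1849  0.09  ] well [ 0.5305 -0.1866  0.05  ] move by (seen) [ 0.007  -0.0017] (pred) [ 0.0028 -0.0035]
trim@72 [ 0.4989 -0.1629  0.072 ]
trim@72 [ 0.5036 -0.2162  0.072 ]
trim@72 [ 0.5551 -0.2133  0.072 ]
trim centre scene [ 0.527  -0.1881  0.072 ]
```

Measured in the same camera, the insert must move by (+3.5,-3) mm, and the prediction from the grasp gives (+3,-3.5). I'll shift by that and lower in stages, watching the force.

jog_arm --deltas '[0.03,-0.035,0,0,-0.004,0,0.03,-0.035,-0.08,0,-0.004,0,0.03,-0.035,-0.16,0,-0.004,0,0.03,-0.035,-0.16,0,-0.004,0]'

```text
time: 7.73
tool_pos: [0.5314, -0.1866, 0.1144]
tool_rot: [-3.137, -0.26, -3.067]
contact_force: [-0.1, 0.5, -1.3]
opening: 0.0358
```

jog_arm --deltas '[0,0,-0.03,0,0,0,0,0,-0.06,0,0,0,0,0,-0.08,0,0,0,0,0,-0.08,0,0,0]'

```text
time: 8.07
tool_pos: [0.5309, -0.1867, 0.1117]
tool_rot: [-3.135, -0.26, -3.068]
contact_force: [-9.6, 3.0, 29.1]
opening: 0.0358
```

```bash
sed -i 's/from_euler("zy"/from_euler("ZY"/' pred.py; python3 pc2.py b p7.png
```

```text
[-0.41  0.67  1.37 -0.13  1.33 -2.01] [-9.6  3.  29.1]
t 8.07 d [-0.025 -0.001 -0.214] turn [ 0.004  0.001 -0.001] goal [ 0.5284 -0.1868  0.0903]
crop origin 365 203
```

View pics/p7.png

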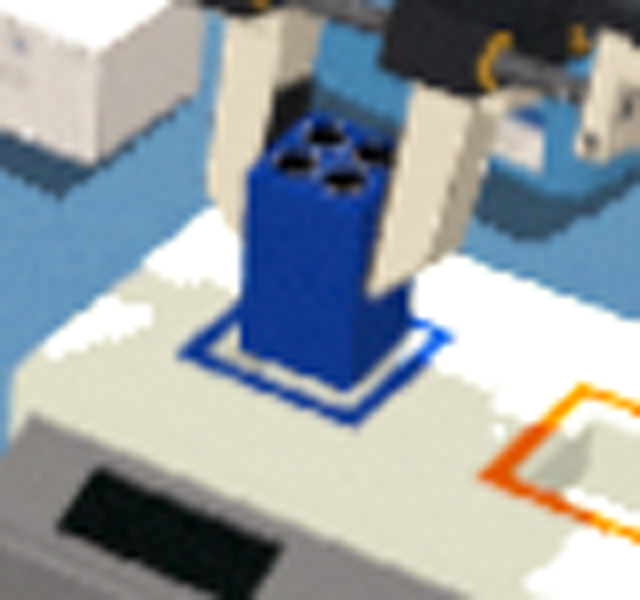

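The insert rests on the well's +x chamfer (29 N up, 9.6 N towards -x). The picture shows its corners (242,350), (347,390) and (409,330) sitting about 3 mm too far to +x. I'll lift, shift and lower again.

jog_arm --deltas '[0,0,0.04,0,0,0,-0.03,0,0.04,0,0,0,-0.03,0,0.04,0,0,0]'

```text
time: 8.37
tool_pos: [0.5278, -0.1863, 0.1106]
tool_rot: [-3.138, -0.261, -3.067]
contact_force: [-0.1, -0.0, -2.8]
opening: 0.0358
```

jog_arm --deltas '[0,0,-0.03,0,0,0,0,0,-0.05,0,0,0,0,0,-0.07,0,0,0,0,0,-0.07,0,0,0]'

```text
time: 8.7
tool_pos: [0.5278, -0.1862, 0.1026]
tool_rot: [-3.139, -0.263, -3.067]
contact_force: [0.0, 0.1, -3.1]
opening: 0.0357
```

It entered the well freely. I'll continue to the floor.

jog_arm --deltas '[0,0,-0.03,0,0,0,0,0,-0.06,0,0,0,0,0,-0.09,0,0,0,0,0,-0.09,0,0,0]'

```text
time: 9.03
tool_pos: [0.5279, -0.1862, 0.0939]
tool_rot: [-3.138, -0.262, -3.067]
contact_force: [-0.5, 0.3, -2.6]
opening: 0.0361
```

jog_arm --deltas '[0,0,-0.02,0,0,0,0,0,-0.04,0,0,0,0,0,-0.04,0,0,0]'

```text
time: 9.28
tool_pos: [0.5284, -0.1864, 0.0917]
tool_rot: [-3.137, -0.261, -3.067]
contact_force: [-1.1, -0.0, 4.1]
opening: 0.0359
```

jog_arm --deltas '[0,0,-0.01,0,0,0,0,0,-0.01,0,0,0]'

```text
time: 9.45
tool_pos: [0.5285, -0.1864, 0.0916]
tool_rot: [-3.137, -0.26, -3.067]
contact_force: [-1.2, 0.7, 9.5]
opening: 0.0361
```

jog_arm --deltas '[0,0,0,0,0,0,0,0,0,0,0,0,0,0,0.01,0,0,0,0,0,0.01,0,0,0]' --claw 0.55

```text
time: 9.78
tool_pos: [0.5283, -0.1865, 0.0908]
tool_rot: [-3.138, -0.261, -3.067]
contact_force: [-0.5, 0.1, -0.4]
opening: 0.0504
```

jog_arm --deltas '[0,0,0.2,0,0,0,0,0,0.4,0,0,0,0,0,0.7,0,0,0,0,0,1,0,0,0,0,0,1,0,0,0]'

```text
time: 10.2
tool_pos: [0.5305, -0.1875, 0.1965]
tool_rot: [-3.133, -0.252, -3.068]
contact_force: [1.0, 0.1, -0.5]
opening: 0.0508
```

```bash
python3 - <<'E'
from h import *
T=np.array([.4260,.1620,.0797])
go(gtcp(T)-.1*Z15,Rt(YS,15))
E
python3 pc2.py b p8.png
```

```text
t 10.2 d [-1.213  3.51  -0.401] turn [ 0.002 -0.328 -0.104] goal [0.4093 0.1636 0.1564]
[-0.41  0.58  1.28 -0.12  1.5  -2.03] [ 1.   0.1 -0.5]
t 10.2 d [-0.021  0.007 -1.062] turn [ 0.005  0.006 -0.001] goal [ 0.5284 -0.1868  0.0903]
crop origin 365 203
```

View pics/p8.png

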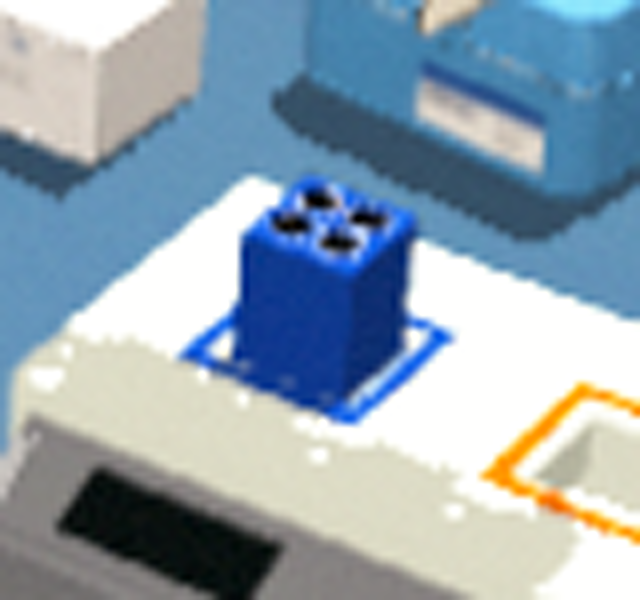

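The blue insert is seated flat with about 40 mm standing proud. Now for the orange one.

jog_arm --deltas '[-0.08,0.22,0,0,-0.065,-0.02,-0.15,0.44,0,0,-0.13,-0.04,-0.22,0.66,0,0,-0.2,-0.06,-0.3,0.88,0,0,-0.265,-0.083,-0.3,0.88,0,0.002,-0.328,-0.104]' --claw 0.75

```text
time: 10.67
tool_pos: [0.4958, -0.0951, 0.1897]
tool_rot: [3.136, 0.255, 3.048]
contact_force: [0.3, 0.8, -0.7]
opening: 0.0689
```

jog_arm --deltas '[-0.08,0.22,0,0,0,0,-0.15,0.44,0,0,0,0,-0.22,0.66,0,0,0,0,-0.3,0.88,0,0,0,0]'

```text
time: 11.0
tool_pos: [0.4672, -0.0096, 0.1898]
tool_rot: [3.138, 0.252, 3.048]
contact_force: [1.1, 0.4, -0.3]
opening: 0.0687
```

jog_arm --deltas '[-0.08,0.22,0,0,0,0,-0.15,0.44,0,0,0,0,-0.22,0.66,0,0,0,0,-0.3,0.88,0,0,0,0]'

```text
time: 11.33
tool_pos: [0.4373, 0.0785, 0.1898]
tool_rot: [3.138, 0.252, 3.049]
contact_force: [0.5, 0.3, -0.1]
opening: 0.0689
```

jog_arm --deltas '[-0.08,0.22,0,0,0,0,-0.15,0.44,0,0,0,0,-0.22,0.66,0,0,0,0,-0.3,0.86,0,0,0,0,-0.3,0.86,0,0,0,0]'

```text
time: 11.75
tool_pos: [0.4064, 0.1659, 0.1897]
tool_rot: [3.138, 0.251, 3.052]
contact_force: [0.2, -0.3, 0.0]
opening: 0.0692
```

Run:
```python
from h import *
T=np.array([.4260,.1620,.0797])
go(gtcp(T)-.06*Z15,Rt(YS,15)); go(gtcp(T),Rt(YS,15)); print(robot.observe()["qpos"].round(2))
```

```text
t 11.75 d [ 0.132 -0.033 -0.719] turn [-0.003 -0.006 -0.003] goal [0.4196 0.1626 0.1178]
t 11.75 d [ 0.286 -0.048 -1.298] turn [-0.003 -0.006 -0.003] goal [0.435  0.1611 0.0598]
[ 0.27  0.13  1.99 -0.12  0.79 -1.13]
```

jog_arm --deltas '[0.06,-0.03,-0.3,0,0,0,0.132,-0.033,-0.6,-0.003,-0.006,-0.003,0.132,-0.033,-0.7,-0.003,-0.006,-0.003,0.132,-0.033,-0.7,-0.003,-0.006,-0.003]'

```text
time: 12.08
tool_pos: [0.4194, 0.1594, 0.1174]
tool_rot: [-3.139, 0.257, 3.046]
contact_force: [-0.7, -0.1, -0.4]
opening: 0.069
```

jog_arm --deltas '[0.04,-0.004,-0.14,0,0,0,0.08,-0.008,-0.28,0,0,0,0.12,-0.01,-0.42,0,0,0,0.15,-0.015,-0.55,0,0,0,0.15,-0.015,-0.55,0,0,0]'

```text
time: 12.5
tool_pos: [0.4361, 0.1581, 0.0644]
tool_rot: [-3.14, 0.261, 3.045]
contact_force: [0.3, -0.2, -0.7]
opening: 0.0688
```

jog_arm --deltas '[0,0,0,0,0,0]'

```text
time: 12.58
tool_pos: [0.4364, 0.1585, 0.0658]
tool_rot: [-3.141, 0.262, 3.045]
contact_force: [0.1, 0.5, 0.2]
opening: 0.069
```

Run:
```python
from h import *
T=np.array([.4260,.1620,.0797])
go(gtcp(T),Rt(YS,15)); s=robot.observe();print(s["qpos"].round(2),s["contact_force"])
```

```text
t 12.58 d [-0.013  0.027 -0.059] turn [0.    0.    0.002] goal [0.435  0.1611 0.0598]
[ 0.24  0.39  2.1  -0.22  0.42 -1.05] [0.10856263 0.45567491 0.22053986]
```

jog_arm --deltas '[-0.01,0.027,-0.045,0,0,0,-0.01,0.027,-0.045,0,0,0]'

```text
time: 12.75
tool_pos: [0.4354, 0.1617, 0.0616]
tool_rot: [3.142, 0.264, 3.045]
contact_force: [-0.2, -0.0, 0.3]
opening: 0.0688
```

jog_arm --deltas '[0,0,0,0,0,0,0,0,0,0,0,0,0,0,0,0,0,0,0,0,0,0,0,0,0,0,0,0,0,0]' --claw 0.2 --newtons 30

```text
time: 13.17
tool_pos: [0.4356, 0.1615, 0.0614]
tool_rot: [-3.142, 0.264, 3.045]
contact_force: [0.5, 0.1, 0.4]
opening: 0.0404
```

jog_arm --deltas '[0,0,0,0,0,0,0,0,0,0,0,0,0,0,0,0,0,0]'

```text
time: 13.42
tool_pos: [0.4355, 0.1615, 0.0613]
tool_rot: [-3.141, 0.264, 3.045]
contact_force: [-0.9, 0.1, 1.3]
opening: 0.0359
```

jog_arm --deltas '[-0.075,0.007,0.13,0,0,0,-0.15,0.014,0.26,0,0,0,-0.224,0.021,0.39,0,0,0,-0.299,0.028,0.52,0,0,0,-0.373,0.035,0.65,0,0,0]'

```text
time: 13.83
tool_pos: [0.3973, 0.1648, 0.1264]
tool_rot: [-3.141, 0.262, 3.045]
contact_force: [-0.4, 0.7, -1.2]
opening: 0.0356
```

jog_arm --deltas '[0,0,0.2,0,0,0,0,0,0.4,0,0,0,0,0,0.6,0,0,0,0,0,0.8,0,0,0,0,0,0.8,0,0,0]'

```text
time: 14.25
tool_pos: [0.3998, 0.1655, 0.2095]
tool_rot: [3.139, 0.269, 3.045]
contact_force: [0.7, 0.8, -0.6]
opening: 0.0356
```

Run:
```python
from h import *
R=Rt(YH,-15);s=robot.observe();print(s["contact_force"].round(1),s["opening"])
go(np.array([.5375,-.2814,.05])+[0,0,.048+.07]+.008*R.apply([0,0,1]),R)
```

```text
[ 0.7  0.8 -0.6] 0.03555777634143471
t 14.25 d [ 1.356 -4.471 -0.492] turn [0.003 0.338 0.106] goal [ 0.5354 -0.2816  0.1603]
```

jog_arm --deltas '[0.06,-0.18,0,0,0.068,0.021,0.11,-0.36,0,0,0.136,0.042,0.17,-0.54,0,0,0.204,0.064,0.22,-0.72,0,0,0.272,0.086,0.27,-0.9,0,0.003,0.338,0.106]'

```text
time: 14.67
tool_pos: [0.4253, 0.0739, 0.2055]
tool_rot: [-3.142, -0.272, -3.066]
contact_force: [1.1, -0.2, -2.1]
opening: 0.036
```

jog_arm --deltas '[0.07,-0.23,0,0,0,0,0.14,-0.45,0,0,0,0,0.2,-0.68,0,0,0,0,0.27,-0.9,0,0,0,0]'

```text
time: 15.0
tool_pos: [0.4519, -0.0162, 0.2043]
tool_rot: [-3.141, -0.27, -3.068]
contact_force: [0.2, 0.6, -2.3]
opening: 0.0359
```

jog_arm --deltas '[0.07,-0.23,0,0,0,0,0.14,-0.45,0,0,0,0,0.2,-0.68,0,0,0,0,0.27,-0.9,0,0,0,0]'

```text
time: 15.33
tool_pos: [0.4788, -0.1062, 0.2045]
tool_rot: [-3.141, -0.269, -3.067]
contact_force: [0.1, 0.8, -1.0]
opening: 0.0359
```

jog_arm --deltas '[0.07,-0.23,0,0,0,0,0.14,-0.45,0,0,0,0,0.2,-0.68,0,0,0,0,0.27,-0.9,0,0,0,0]'

```text
time: 15.67
tool_pos: [0.5059, -0.1962, 0.2043]
tool_rot: [-3.141, -0.269, -3.067]
contact_force: [0.6, 0.8, -1.6]
opening: 0.0358
```

jog_arm --deltas '[0.07,-0.22,0,0,0,0,0.14,-0.44,0,0,0,0,0.2,-0.66,0,0,0,0,0.26,-0.87,0,0,0,0,0.26,-0.87,0,0,0,0]'

```text
time: 16.08
tool_pos: [0.532, -0.2857, 0.2035]
tool_rot: [-3.14, -0.269, -3.07]
contact_force: [-1.5, 0.2, -1.6]
opening: 0.036
```

Run:
```python
from h import *
go([.534,-.2812,.128],Rt(YH,-15))
```

```text
t 16.08 d [ 0.02   0.045 -0.755] turn [ 0.002 -0.004  0.001] goal [ 0.534  -0.2812  0.128 ]
```

jog_arm --deltas '[0.02,0,-0.25,0,0,0,0.02,0,-0.5,0,0,0,0.02,0,-0.74,0,0,0,0.02,0,-0.74,0,0,0,0.02,0,-0.74,0,0,0]'

```text
time: 16.5
tool_pos: [0.5332, -0.2811, 0.1303]
tool_rot: [3.14, -0.271, -3.066]
contact_force: [0.3, 0.2, -1.3]
opening: 0.0357
```

```bash
python3 - <<'E'
from h import *
go([.534,-.2812,.115],Rt(YH,-15))
E
python3 pc2.py o p9.png
```

```text
t 16.5 d [ 0.008 -0.001 -0.153] turn [-0.001 -0.006 -0.001] goal [ 0.534  -0.2812  0.115 ]
[-0.53  0.71  1.22 -0.15  1.43 -2.14] [ 0.3  0.2 -1.3]
t 16.5 d [ 0.023 -0.005 -0.4  ] turn [-0.001 -0.006 -0.001] goal [ 0.5354 -0.2816  0.0903]
crop origin 403 218
```

View pics/p9.png

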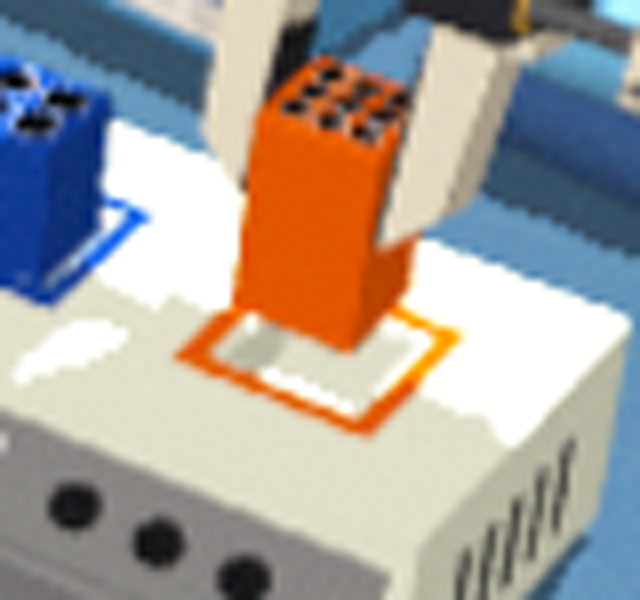

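Relative to its trim, the orange insert sits where the blue one did on its successful entry: offset (2.5,-51) against about (3,-46), explained mostly by the extra height. I'll lower it with force checks.

jog_arm --deltas '[0.003,0,-0.07,0,-0.005,0,0.003,0,-0.14,0,-0.005,0,0.003,0,-0.14,0,-0.005,0]'

```text
time: 16.8
tool_pos: [0.5342, -0.2817, 0.1177]
tool_rot: [-3.14, -0.259, -3.067]
contact_force: [-0.4, 0.9, -2.0]
opening: 0.0354
```

jog_arm --deltas '[0,0,-0.03,0,0,0,0,0,-0.06,0,0,0,0,0,-0.08,0,0,0,0,0,-0.08,0,0,0]'

```text
time: 17.13
tool_pos: [0.5343, -0.2819, 0.1098]
tool_rot: [-3.14, -0.26, -3.067]
contact_force: [-0.3, 0.2, -2.9]
opening: 0.0356
```

jog_arm --deltas '[0,0,-0.03,0,0,0,0,0,-0.06,0,0,0,0,0,-0.08,0,0,0,0,0,-0.08,0,0,0]'

```text
time: 17.47
tool_pos: [0.5342, -0.2818, 0.1016]
tool_rot: [-3.14, -0.26, -3.067]
contact_force: [-0.5, 0.4, -2.7]
opening: 0.0353
```

It's in the well with no contact. I'll take it to the floor.

jog_arm --deltas '[0,0,-0.03,0,0,0,0,0,-0.06,0,0,0,0,0,-0.08,0,0,0,0,0,-0.08,0,0,0]'

```text
time: 17.8
tool_pos: [0.5342, -0.2818, 0.0936]
tool_rot: [-3.14, -0.26, -3.067]
contact_force: [0.5, 0.1, -1.9]
opening: 0.0358
```

jog_arm --deltas '[0,0,-0.02,0,0,0,0,0,-0.03,0,0,0,0,0,-0.03,0,0,0]'

```text
time: 18.05
tool_pos: [0.5346, -0.282, 0.0925]
tool_rot: [-3.139, -0.258, -3.068]
contact_force: [-1.7, 2.0, 4.9]
opening: 0.0359
```

jog_arm --deltas '[0,0,-0.012,0,0,0,0,0,-0.012,0,0,0]'

```text
time: 18.22
tool_pos: [0.5347, -0.282, 0.0924]
tool_rot: [-3.139, -0.258, -3.068]
contact_force: [-1.4, 2.7, 11.7]
opening: 0.0358
```

jog_arm --deltas '[0,0,0,0,0,0,0,0,0,0,0,0,0,0,0.01,0,0,0,0,0,0.01,0,0,0]' --claw 0.55

```text
time: 18.55
tool_pos: [0.5345, -0.2821, 0.0911]
tool_rot: [-3.14, -0.259, -3.068]
contact_force: [-0.1, -0.3, 0.4]
opening: 0.0503
```

jog_arm --deltas '[0,0,0.2,0,0,0,0,0,0.4,0,0,0,0,0,0.7,0,0,0,0,0,1,0,0,0,0,0,1,0,0,0]'

```text
time: 18.97
tool_pos: [0.5366, -0.2834, 0.1972]
tool_rot: [-3.133, -0.251, -3.069]
contact_force: [0.1, -0.1, 0.6]
opening: 0.0503
```

jog_arm --deltas '[-0.2,0.2,0.2,0,0,0,-0.4,0.4,0.4,0,0,0,-0.6,0.7,0.6,0,0,0,-0.8,1,0.6,0,0,0,-0.8,1,0.6,0,0,0]'

```text
time: 19.38
tool_pos: [0.4514, -0.1775, 0.252]
tool_rot: [3.141, -0.26, -3.065]
contact_force: [1.2, -1.7, -0.1]
opening: 0.0501
```

jog_arm --deltas '[0,0.3,0,0,0,0,0,0.6,0,0,0,0,0,0.9,0,0,0,0,0,1,0,0,0,0,0,1,0,0,0,0]'

```text
time: 19.8
tool_pos: [0.4546, -0.0803, 0.2508]
tool_rot: [-3.14, -0.259, -3.064]
contact_force: [0.4, 0.3, 0.7]
opening: 0.0503
```

Run:
```python
from h import *
a=robot.read_camera("scene");t=robot.read_camera("top")
cv2.imwrite("pics/p10.png",np.hstack([cv2.resize(a[180:320,350:490],(400,400),interpolation=2),cv2.resize(t[100:280,300:480],(400,400),interpolation=2)])[:,:,::-1])
a0=cv2.imread("pics/scene0.png")[:,:,::-1]
# bystanders: tape (305,185), bottle (335,188), carton (371,206) change since start
for n,(x,y,w,h) in {"tape":(292,175,26,20),"bottle":(326,168,19,40),"carton":(348,188,45,35)}.items():
    print(n,np.abs(a[y:y+h,x:x+w].astype(int)-a0[y:y+h,x:x+w]).mean().round(1))
```

```text
tape 18.4
bottle 20.2
carton 15.8
```

View pics/p10.png

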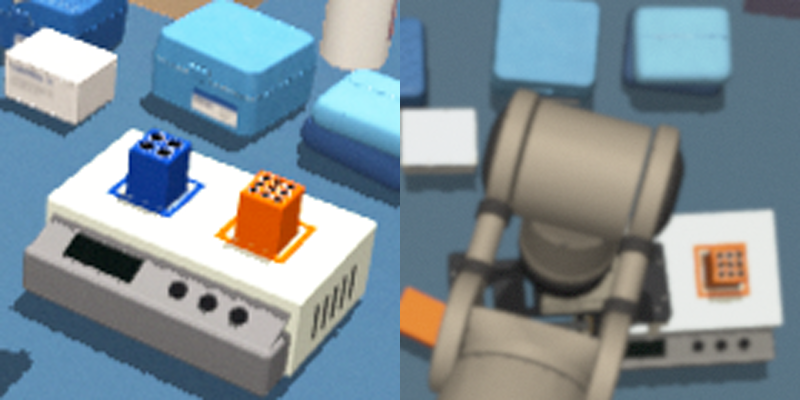

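Both inserts are seated to the same height, and the robot is clear. The bystander differences may just be the arm or its shadow in view, so I'll check for actual shifts in the top view, then hand in.

Run:
```python
from h import *
t=np.ascontiguousarray(robot.read_camera("top")[:,:,::-1]);t0=cv2.imread("pics/top0.png")
ok=True
for n,(x,y) in {"tape":(228,169),"bottle":(271,165),"carton":(318,163)}.items():
    tp=t0[y-20:y+20,x-20:x+20];r=cv2.matchTemplate(t[y-40:y+40,x-40:x+40],tp,cv2.TM_CCOEFF_NORMED)
    _,v,_,l=cv2.minMaxLoc(r);print(n,round(v,3),"shift px",l[0]-20,l[1]-20); ok&=v>.7 and max(abs(l[0]-20),abs(l[1]-20))<=2
print(ok)
if ok: print(robot.hand_in())
```

```text
tape 0.999 shift px 0 0
bottle 0.998 shift px 0 0
carton 0.998 shift px 0 0
True
the job is handed in; nothing more can be done
None
```

I moved both inserts from the drain stand into the heater, blue in the blue-trimmed well and orange in the orange-trimmed well, and handed the job in at about 20 s of the 64 s. No verdict comes back, so the outcome rests on my own checks.

- **Seating:** each insert met the well floor at the expected height with light contact (under 12 N). The last picture shows both standing level. In a close crop the blue one stood about 40 mm proud. I did not measure the orange one's height separately. Both were released and the arm was well clear.
- **Orange choice:** I took the block in the stand with nine small bores and left the two larger orange blocks on the bench.
- **Bystanders:** the bottle, tape roll and carton matched their starting places with 0 px shift in the top view. An earlier raw brightness comparison in the scene view did show differences there. I put those down to shadow or the arm and did not look further.

Two things went wrong on the way and were corrected:
- **Wrist limit:** at the full 30° tilt a wrist joint reached its range limit, so I gripped both inserts with the tool tilted only 15°.
- **Blue insert's first try:** it landed on the well's chamfer about 3 mm off, with 29 N of contact force. I lifted it, shifted it, and it then went in freely.

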